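# Clamp the deep-well plate on the shaker

## Robot

A 6-joint arm with a two-finger parallel gripper is mounted at the origin on a cart in front of the work surface, level with it; the furniture and walls round the work are solid. World frame = base frame: x ahead of the robot, y to its left, z up, the work surface at z = 0. Lengths are in m, angles in rad, forces in N, time in s.
With the tool pointing down it reaches from about 0.35 to 1 m from the base axis. Payload 7.1 kg.
Tool frame: the origin (TCP) lies between the finger pads; the fingertips stand 22 mm ahead of it and the grasp point (between the pads) lies 3 mm ahead of it; z points along the fingers, y is the line along which they close (so a half turn about z gives the same grasp; the last joint's range is limited). The gripper opens to 85 mm and grips with 20 to 120 N. Pads are 22 mm wide; open, the fingers measure 114 mm over their backs; the gripper's body (76 mm by 85 mm) begins 54 mm behind the grasp point. The pads swing forward as they close: fully open they stand 13 mm farther back than shut.
Start: joints at [1.115, 0.423, 1.63, -0, 1.089, -0.019], TCP at [0.264, 0.566, 0.253] pointing down, gripper open.
Joint ranges: [-3, 3], [-0.9, 2.11], [0.09, 2.58], [-1.31, 4.45], [0.11, 2.69], [-2.54, 2.54]. Speed limits (rad/s): [2.39, 2.39, 3.01, 3.14, 3.14, 3.14].

## Interface

Orientations are given as a rotation vector (axis times angle).
In Python, from rig import manip gives the robot as it stands. The module is installed in compiled form; this text tells all that it offers. Calls block until the motion is done:
- manip.move_to(position, orientation): joint-space move of the TCP to a pose.
- manip.servo_line(position, orientation=None, rate=0.15): straight line of the TCP; orientation=None keeps the orientation; rate is the mean speed in m/s.
- manip.set_joints(angles): joint-space move.
- manip.command_gripper(opening, f_grip=None): finger opening in m; f_grip is the grip in N (None keeps the last); returns when the fingers have stopped.
- manip.hold(seconds).
- manip.solve_ik(position, orientation): joint angles nearest the present ones, or None.
- manip.camera(name): name is "scene" or "side" or "wrist"; returns a dict with "image" (480x640x3 uint8, red, green, blue), "fx", "fy", "cx", "cy" (pixels), "cam_to_world" (4x4, takes a point from camera to world coordinates); the wrist camera has in their place "mount" (4x4, takes a point from camera to tool coordinates, whose origin is the TCP and whose axes are the flange's). Camera axes: x right, y down, z forward; pixel columns grow to the right and rows downward; lengths in m; the calibration is good to about 2 mm. A picture is of the moment at which its call begins: read the wrist's pose just before it. There is no depth.
A pose or a line that the arm cannot do raises manip.IKError and nothing moves.
- manip.sign_off(): hands the job in; it is judged then, once.
Readings, each from a call of its own:
- manip.get_time(): time.
- manip.get_joint_positions(): joint angles.
- manip.get_joint_vel(): joint speeds.
- manip.get_tau(): joint torques, N m.
- manip.get_position(): TCP position.
- manip.get_ee_rot(): TCP orientation.
- manip.get_contact_force(): force on the tool from outside, world axes, zero at the start.
- manip.get_torque(): the same for the moment, N m.
- manip.get_width(): finger opening in m.
- manip.get_grip_force(): force on a finger pad.
Only numpy, scipy, OpenCV 4.12 (cv2) and the standard library are available. Lean on these libraries where they do the work, as an engineer would, in place of code of your own. Each camera call takes 0.05 s, during which the arm holds its last target. There are 200 camera calls.

## Task

Get the deep-well plate ready for shaking: with the fingertips, slide it along the shaker platform until it sits fully home against both the far fence and the left fence, and then push the toggle clamp's handle over, past its dead centre, until it snaps into its locked position with the rubber pad pressing on the plate. Only push: do not lift or tip the plate at any time, leave the clamp open until the plate is home, and leave the bottles and the beaker beside the shaker where they stand.

Things in the scene. Friction and masses are not known exactly. Their poses are not given: they have to be found in the camera images.
- plate: loose white 96-well deep-well plate with a grey sealing mat, flat on the shaker platform; 127.6 (its x) by 85.4 (its y) by 41 mm high, 0.15 to 0.31 kg. Lowest 10 mm: skirt of full size, above it the sides stand 1.5 mm further in. Origin: centre of the underside. Starts 12 to 38 mm short of each fence, up to 8 degrees askew; slides with dry friction. Free to push on its near and right sides
- nest_home (a point): point on the platform top where the plate's origin lies when fully home; x points to the far fence, y to the left fence, z up; at home the plate's axes are parallel to these. Inner face of the far fence 63.8 mm from here along x, of the left fence 42.7 mm along y; fences are fixed dark steel strips 10 mm thick, 14 mm high
- shaker: the shaker, fixed (does not give when pushed): low white box with an aluminium platform on top, front panel towards the robot. Axes as nest_home, which lies at x 20, y 0, z 60 mm of this origin (at bench level). Platform: x -105 to 105, y -100 to 145 mm, top face at z 60 mm
- clamp_pivot (a point): hinge axis of the clamp handle (fixed; axis along nest_home's x) in the clamp's middle plane: 107 mm to the left (+y) of nest_home, 57 mm above the platform. The steel toggle clamp stands behind the left fence, its foot 44 mm wide along x
- clamp_bar: clamp bar; origin on its hinge, 60 mm left (+y) of nest_home, 62 mm above the platform. Open, it stands nearly upright (end 129 mm above the platform) and its rubber pad points right: the pad's face is then 22 mm left of nest_home, 106 to 124 mm above the platform, and the plate slides in below it. Locked, the bar lies level over the plate
- clamp_pad: sprung spindle at the bar's end with a domed rubber pad 18 mm across; origin on the bar, 60 mm from the bar's hinge. Locked, it presses on the middle of the plate's mat with about 5 N
- grip_end (a point): free end of the clamp handle, on its centre line, 95 mm from clamp_pivot; the last 58 mm are a round grey grip 18 mm thick with a hemispherical end. Open, the handle leans left (+y) 62 degrees from upright: this end is 84 mm to the left of clamp_pivot and 45 mm above it. Closing swings it up and to the right
- clamp_handle (a joint): angle of the clamp handle, rad: 0 thrown open (leaning left on its stop, kept there by its weight), growing as it swings up and right; 1.08 dead centre (upright); 1.19 locked on its stop, leaning 6 degrees right. Midway the bar drops by itself until the pad rests on the plate (about 0.84); from there its spring resists (under 8 N at the grip), and past dead centre it snaps the handle to its stop
- dropper_a: small amber bottle, 31 mm across, 69 mm high, standing on the bench left of the shaker, nearer the robot; bystander. Origin: centre of the underside
- dropper_b: small amber bottle, 31 mm across, 69 mm high, standing on the bench left of the shaker, farther from the robot; bystander. Origin: centre of the underside
- bottle_100: clear screw-cap bottle, 56 mm across, 106 mm high, standing on the bench behind the shaker; bystander. Origin: centre of the underside
- beaker_100: glass beaker, 54 mm across, 68 mm high, standing on the bench behind the shaker; bystander. Origin: centre of the underside

How it is judged:
On the way:
1. the plate lies fully home (within 3 mm and 2.3 degrees) against both fences while the clamp is still open (x of plate in the frame of nest_home between -0.003 and 0.003 m and y of plate in the frame of nest_home between -0.003 and 0.003 m and angle between the x axis of plate and the x axis of nest_home, either way round below 0.04 rad and value of joint clamp_handle below 0.45 rad), for 0.2 s.
At the end, for the whole second after the job is handed in: the plate lies flat at rest within 3 mm of home along both fences and within 2.3 degrees of square, the clamp handle is snapped past dead centre to its stop (above 1.14 rad), and the pad presses on the plate with more than 3 N (x of plate in the frame of nest_home between -0.003 and 0.003 m and y of plate in the frame of nest_home between -0.003 and 0.003 m and z of plate in the frame of nest_home below 0.003 m and angle between the x axis of plate and the x axis of nest_home, either way round below 0.04 rad and value of joint clamp_handle above 1.14 rad and contact force between clamp_pad and plate above 3 N and linear speed of plate below 0.01 m/s); the robot touches nothing.
It fails at once if the plate is lifted (more than 8 mm) or tipped (more than 7 degrees) (z of plate in the frame of nest_home above 0.008 m or angle between plate's own z axis and vertical above 0.12 rad).
It fails at once if the clamp is closed before the plate has been slid home (value of joint clamp_handle above 0.85 rad and (x of plate in the frame of nest_home below -0.006 m or y of plate in the frame of nest_home below -0.006 m)).
It fails at once if a bystander (small bottles, clear bottle, beaker) is moved more than 15 mm (distance of any of dropper_a, dropper_b, bottle_100, beaker_100 from where it was at the start of the episode above 0.015 m).
It also fails if it takes over 72 s, if anything falls off the work surface, if the arm or the gripper's body presses on something with over 40 N, if the wrist force passes 120 N, or if a joint passes its speed limit or range.

## Working session

There is one attempt and no reset: what is moved stays moved. The work goes in short steps, each a Python script; the robot and the scene stay as the last script left them, time stands still between calls to the robot, and variables do not carry over. Pictures are saved under pics/ and viewed, at most 10 in all, crops included, and the job is handed in when it is done.

```bash
mkdir -p pics
python3 - <<'E'
from rig import manip
import cv2,numpy as np,pickle
d={}
for n in("scene","side","wrist"):
    c=manip.camera(n);d[n]=c;cv2.imwrite(f"pics/{n}0.png",c["image"][:,:,::-1])
    print(n,{k:np.round(v,4).tolist() for k,v in c.items() if k!="image"})
pickle.dump(d,open("c0.pkl","wb"))
print(manip.get_position(),manip.get_ee_rot(),manip.get_time())
E
```

```text
scene {'fx': 497.5118, 'fy': 497.5118, 'cx': 312.7635, 'cy': 238.0617, 'cam_to_world': [[0.815, -0.3905, 0.428, 0.1791], [-0.5794, -0.5506, 0.6009, -0.1164], [0.001, -0.7377, -0.6751, 0.706], [0.0, 0.0, 0.0, 1.0]]}
side {'fx': 543.2006, 'fy': 543.2006, 'cx': 315.5441, 'cy': 229.5853, 'cam_to_world': [[0.994, -0.0466, 0.0986, 0.4802], [-0.1087, -0.4959, 0.8615, -0.3579], [0.0088, -0.8671, -0.498, 0.563], [0.0, 0.0, 0.0, 1.0]]}
wrist {'fx': 399.7809, 'fy': 399.7809, 'cx': 322.2928, 'cy': 236.208, 'mount': [[-0.0003, -0.9566, -0.2913, 0.0743], [1.0, -0.0001, -0.0005, 0.0], [0.0004, -0.2913, 0.9566, -0.1206], [0.0, 0.0, 0.0, 1.0]]}
[0.26420937 0.56595848 0.25270615] [-6.80622579e-01 -3.06670697e+00  1.86568214e-03] 0.15
```

View pics/scene0.png

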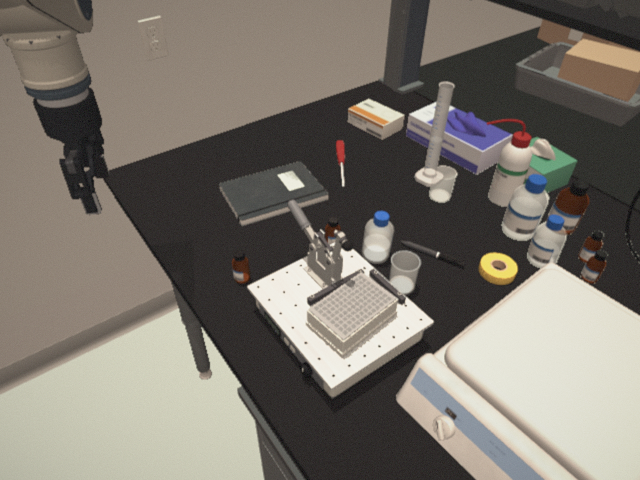

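View pics/side0.png

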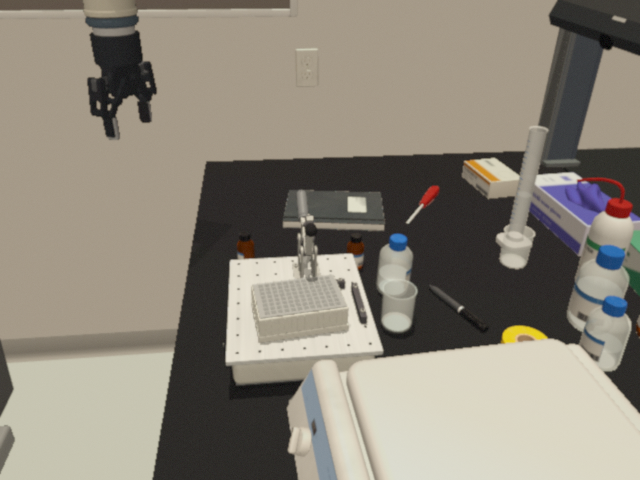

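The pictures show the shaker with its platform corners at about (250,290), (330,385) and (432,322) in the scene view. The plate sits right of the clamp, and the droppers are at (241,270) and (333,232). I'll crop in closer and cast rays.

```bash
cat > h.py <<'E'
import numpy as np,cv2
def ray(c,uv,z):
    T=c["cam_to_world"];d=T[:3,:3]@[(uv[0]-c["cx"])/c["fx"],(uv[1]-c["cy"])/c["fy"],1.];o=T[:3,3]
    return (o+d*(z-o[2])/d[2])
def proj(c,P,T=None):
    T=c["cam_to_world"] if T is None else T
    q=(np.atleast_2d(P)-T[:3,3])@T[:3,:3]
    return np.c_[q[:,0]/q[:,2]*c["fx"]+c["cx"],q[:,1]/q[:,2]*c["fy"]+c["cy"]]
E
python3 - <<'E'
import pickle,cv2,numpy as np
from h import *
d=pickle.load(open("c0.pkl","rb"))
for n,pts in (("scene",[(250,290),(330,385),(432,322)]),("side",[(230,260),(353,255),(372,350),(228,355)])):
    for p in pts: print(n,p,ray(d[n],p,.06).round(3))
a=d["scene"]["image"][200:400,235:435,::-1];b=d["side"]["image"][190:390,200:400,::-1]
f=lambda a:cv2.resize(a,None,fx=4,fy=4,interpolation=cv2.INTER_CUBIC)[:600*2]
cv2.imwrite("pics/sc4.png",cv2.resize(a,(600,600),interpolation=cv2.INTER_CUBIC));cv2.imwrite("pics/si4.png",cv2.resize(b,(600,600),interpolation=cv2.INTER_CUBIC))
E
```

```text
scene (250, 290) [0.423 0.413 0.06 ]
scene (330, 385) [0.426 0.186 0.06 ]
scene (432, 322) [0.63  0.182 0.06 ]
side (230, 260) [0.425 0.423 0.06 ]
side (353, 255) [0.634 0.419 0.06 ]
side (372, 350) [0.62  0.182 0.06 ]
side (228, 355) [0.428 0.192 0.06 ]
```

View pics/sc4.png

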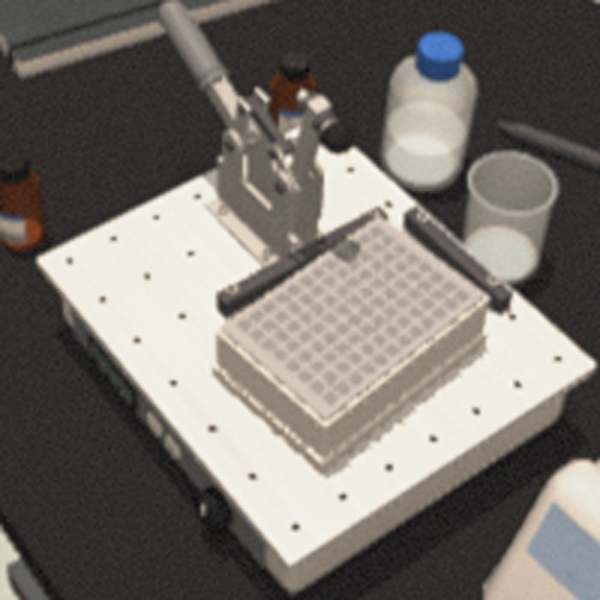

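View pics/si4.png

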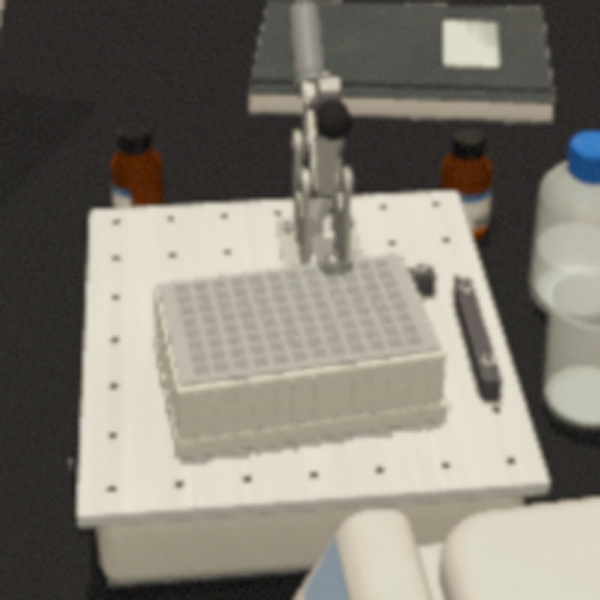

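The crops show the open clamp at (270,170) in the scene crop, the plate corners clearly, and the platform corners. Next I'll fit the rectangles for the platform, plate top and fences.

```bash
cat > fit.py <<'E'
from h import *
from scipy.optimize import least_squares
import pickle
d=pickle.load(open("c0.pkl","rb"))
S=lambda L:[(u/3+235,v/3+200) for u,v in L]
D=lambda L:[(u/3+200,v/3+190) for u,v in L]
def fit(obs,off,z):
    W=np.array([ray(d[n],p,z)[:2] for n,p,_ in obs]);O=np.array([off[i] for *_,i in obs])
    R=lambda t:np.array([[np.cos(t),-np.sin(t)],[np.sin(t),np.cos(t)]])
    s=least_squares(lambda q:(O@R(q[2]).T+q[:2]-W).ravel(),[.5,.3,0],loss='soft_l1',f_scale=.003)
    return s.x,(s.fun.reshape(-1,2)*1000).round(1).tolist()
def rect(x0,x1,y0,y1):return [(x0,y1),(x0,y0),(x1,y0),(x1,y1)] # L,B,R,T
def obs(sc,si):return [("scene",p,i) for i,p in enumerate(S(sc))]+[("side",p,i) for i,p in zip((0,3,2,1),D(si))]
sh,r=fit(obs([(38,262),(293,560),(596,365),(352,147)],[(92,210),(460,192),(549,487),(78,520)]),rect(-.105,.105,-.1,.145),.06)
print("shaker",sh.round(4),r)
pl,r=fit(obs([(217,343),(327,424),(487,302),(383,221)],[(157,288),(402,258),(443,352),(182,385)]),rect(-.0623,.0623,-.0412,.0412),.101)
print("plate",pl.round(4),r)
c,s=np.cos(sh[2]),np.sin(sh[2]);R=np.array([[c,-s],[s,c]])
home=sh[:2]+R@[.02,0];rel=R.T@(pl[:2]-home)
print("home",home,"plate in home mm",rel*1000,"deg",np.degrees(pl[2]-sh[2]))
# checks: grip_end, pad, fence tops
for nm,p in (("grip",(0,.191,.102)),("padface",(0,.022,.115)),("farfence near-left top in",(.0638,.0427,.014)),("left fence",(-.06,.0427,.014))):
    w=np.r_[home+R@p[:2],.06+p[2]]
    u=proj(d["scene"],w)[0];v=proj(d["side"],w)[0]
    print(nm,w.round(4),((u-[235,200])*3).round(),((v-[200,190])*3).round())
for nm,uv in(("drA",(14,160)),("drB",(296,62))): print(nm,ray(d["scene"],S([uv])[0],.069))
for nm,uv in(("drA",(133,135)),("drB",(468,140))): print(nm,ray(d["side"],D([uv])[0],.069))
E
python3 fit.py
```

```text
shaker [ 5.295e-01  2.771e-01 -4.000e-04] [[1.4, 1.4], [-2.8, -4.6], [2.1, -3.8], [2.9, 31.2], [-1.2, -0.9], [-1.0, 0.1], [0.6, 0.7], [-1.7, 0.8]]
plate [0.5256 0.256  0.1274] [[3.7, 4.1], [-0.9, -5.3], [5.8, -1.8], [2.6, 2.7], [-4.5, 1.8], [-1.8, 3.9], [0.4, -1.8], [-4.4, -5.6]]
home [0.54946718 0.2770786 ] plate in home mm [-23.84151119 -21.04718252] deg 7.322435927103357
grip [0.5495 0.4681 0.162 ] [170.   3.] [303.   3.]
padface [0.5495 0.2991 0.175 ] [351. 150.] [334. 134.]
farfence near-left top in [0.6133 0.3198 0.074 ] [405. 211.] [452. 277.]
left fence [0.4895 0.3198 0.074 ] [233. 305.] [211. 291.]
drA [0.44953211 0.49437741 0.069     ]
drB [0.64602929 0.46818996 0.069     ]
drA [0.44893485 0.48917781 0.069     ]
drB [0.64728229 0.46458442 0.069     ]
```

```bash
cat > p.py <<'E'
from rig import manip
import numpy as np
H=np.array([.5495,.2771]); PI=np.pi
OX=np.array([0,-PI,0.]); OY=np.array([1,-1,0])*PI/2**.5; OC=np.array([1,1,0])*PI/2**.5
def push(start,dirn,dist,fmax,step=.001,rate=.04):
    """advance from start along dirn until the reaction exceeds fmax"""
    f0=manip.get_contact_force(); s=0; f=0
    while s<dist:
        s+=step; manip.servo_line(np.array(start)+s*np.array(dirn),rate=rate)
        f=-(manip.get_contact_force()-f0)@np.array(dirn)
        if f>fmax: break
    print("pushed",round(s,4),"f",round(f,2),"pos",manip.get_position().round(4),"t",round(manip.get_time(),2)); return f
E
python3 - <<'E'
from p import *
for p,o in(((.42,.256,.09),OX),((.475,.256,.09),OX),((.55,.16,.09),OY),((.55,.23,.09),OY),((.55,.5,.17),OC),((.55,.4,.22),OC)): print(p,np.round(q,2) if (q:=manip.solve_ik(np.array(p),o)) is not None else None)
manip.command_gripper(.05)
manip.move_to(np.array([.415,.256,.2]),OX)
manip.servo_line(np.array([.415,.256,.089]))
print(manip.get_time(),manip.get_contact_force())
push([.415,.256,.089],[1,0,0],.03,8,step=.01,rate=.06)
push([.445,.256,.089],[1,0,0],.02,8,step=.002,rate=.04)
E
```

```text
(0.42, 0.256, 0.09) [ 0.52  0.5   2.01 -0.    0.63 -1.05]
(0.475, 0.256, 0.09) [ 0.47  0.55  1.91 -0.    0.69 -1.1 ]
(0.55, 0.16, 0.09) None
(0.55, 0.23, 0.09) None
(0.55, 0.5, 0.17) [ 0.72  0.68  1.39 -0.    1.07  0.72]
(0.55, 0.4, 0.22) [ 0.61  0.54  1.52 -0.    1.08  0.61]
2.8 [ 0.42785902 -0.10364133  0.4525171 ]
pushed 0.03 f 1.28 pos [0.4455 0.2561 0.089 ] t 3.75
pushed 0.02 f -1.36 pos [0.4653 0.256  0.089 ] t 6.25
```

Run:
```python
from p import *
push(manip.get_position(),[1,0,0],.016,10,step=.001,rate=.04)
c=manip.get_position()
import cv2
p=manip.camera("side");cv2.imwrite("pics/side1.png",cv2.resize(p["image"][190:390,200:400,::-1],(600,600),interpolation=cv2.INTER_CUBIC))
```

```text
pushed 0.014 f 12.33 pos [0.4764 0.2556 0.0887] t 9.75
```

View pics/side1.png

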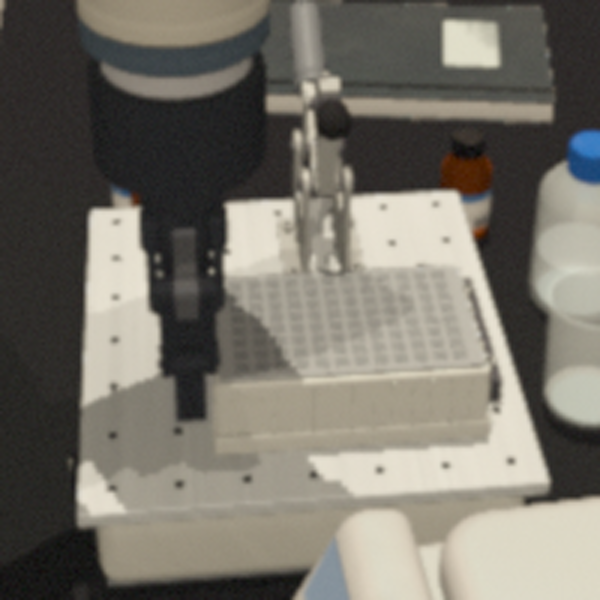

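The plate now sits square against the far fence, with its far edge touching the dark strip at (490,340). Next is the right side, with the fingers closed.

Run:
```python
from p import *
manip.servo_line(np.array([.44,.2556,.089]))
manip.servo_line(np.array([.42,.2,.17]))
manip.command_gripper(0.0)
manip.move_to(np.array([.5495,.145,.17]),OX)
manip.servo_line(np.array([.5495,.145,.089]))
manip.servo_line(np.array([.5495,.175,.089]),rate=.06)
print(manip.get_time(),manip.get_contact_force())
push(manip.get_position(),[0,1,0],.06,10,step=.0015,rate=.05)
import cv2
for n,a in(("side",(190,200)),("scene",(200,235))):
    p=manip.camera(n);cv2.imwrite(f"pics/{n}2.png",cv2.resize(p["image"][a[0]:a[0]+200,a[1]:a[1]+200,::-1],(600,600),interpolation=cv2.INTER_CUBIC))
```

```text
13.5167 [0.32383556 0.25485644 0.10895565]
pushed 0.054 f 17.33 pos [0.5493 0.2265 0.089 ] t 22.52
```

View pics/scene2.png

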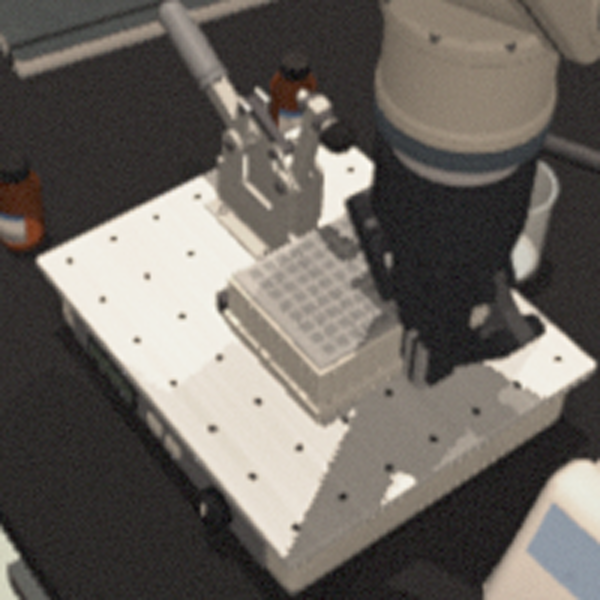

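The plate appears to be against the left fence at (225,295). I'll back off and measure its corners.

Run:
```python
from p import *
from h import *
manip.servo_line(np.array([.5495,.19,.089]))
manip.servo_line(np.array([.48,.12,.2]))
manip.move_to(np.array([.36,.28,.25]),OX)
print(manip.get_time())
s=manip.camera("scene");d=manip.camera("side")
# expected home outlines: top z .101 and base z .06
o=[]
for p,a in((s,(200,235)),(d,(190,200))):
    im=cv2.resize(p["image"][a[0]:a[0]+200,a[1]:a[1]+200,::-1],(400*1,400),interpolation=cv2.INTER_CUBIC)
    im=cv2.resize(p["image"][a[0]+60:a[0]+160,a[1]+40:a[1]+140 if 0 else a[1]+173,::-1][:, 40:],(798,600),interpolation=cv2.INTER_CUBIC)
    o.append(im)
    for z,hx,hy in((.101,.0623,.0412),(.06,.0638,.0427)):
        P=np.array([[H[0]+i*hx,H[1]+j*hy,z] for i,j in((-1,1),(-1,-1),(1,-1),(1,1))])
        print(((proj(p,P)-[a[1]+40,a[0]+60])*6).round().tolist())
cv2.imwrite("pics/s3.png",o[0]);cv2.imwrite("pics/d3.png",o[1])
```

```text
25.0
[[222.0, 191.0], [411.0, 392.0], [775.0, 177.0], [577.0, 1.0]]
[[214.0, 288.0], [403.0, 496.0], [764.0, 277.0], [566.0, 94.0]]
[[170.0, 138.0], [182.0, 342.0], [722.0, 309.0], [663.0, 111.0]]
[[170.0, 267.0], [182.0, 486.0], [721.0, 451.0], [662.0, 238.0]]
```

View pics/s3.png

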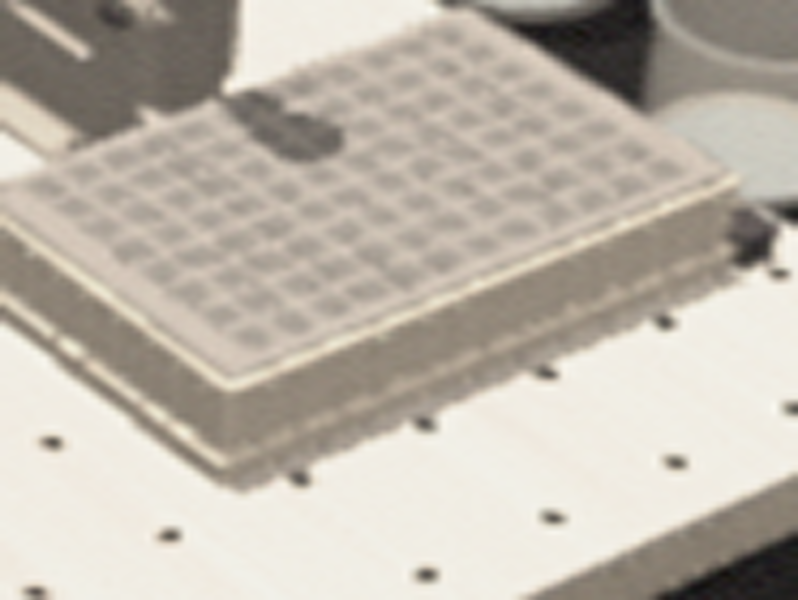

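View pics/d3.png

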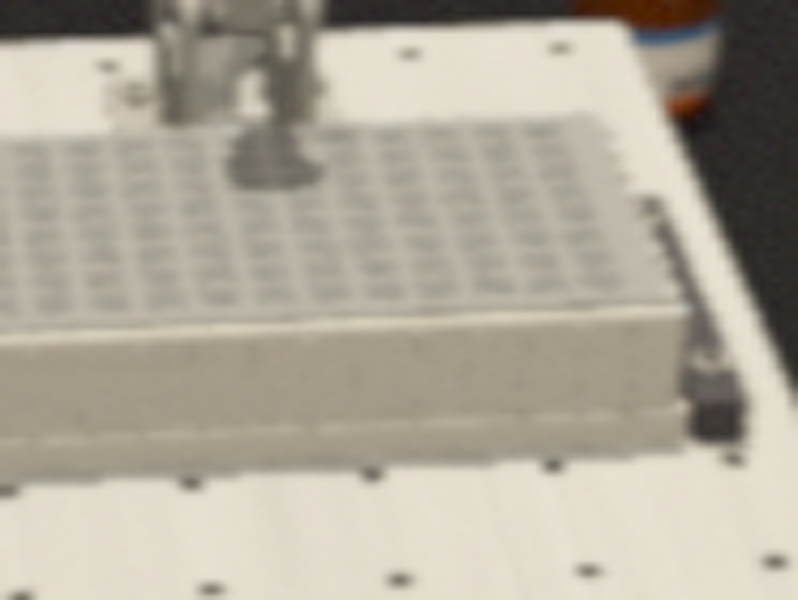

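The plate is home to within about 1–2 mm by the corners: far-right at (685,303) against 689,309 expected. There may be a small gap at the far fence, so I'll nudge in x again. The stopping position will confirm it.

Run:
```python
from p import *
manip.command_gripper(.05)
manip.move_to(np.array([.43,.266,.15]),OX)
manip.servo_line(np.array([.43,.266,.089]))
manip.servo_line(np.array([.465,.266,.089]),rate=.08)
print(manip.get_time())
push(manip.get_position(),[1,0,0],.017,12,step=.001,rate=.05)
manip.servo_line(np.array([.44,.266,.089]))
manip.servo_line(np.array([.40,.266,.2]))
print(manip.get_time())
s=manip.camera("scene")
import cv2
```

```text
27.3417
pushed 0.015 f 16.28 pos [0.4764 0.2654 0.0885] t 31.09
32.4417
```

Same stop as before (.4764), so the plate is home in x as well. Now the clamp handle.

Run:
```python
from p import *
manip.command_gripper(0.)
manip.move_to(np.array([.40,.46,.28]),OC)
manip.move_to(np.array([.5495,.54,.24]),OC)
def wp(deg,lead=0):
    t=np.radians(deg); return np.array([.5495,H[1]+.107+.086*np.sin(t)+.0185+lead,.117+.086*np.cos(t)-.015+.022])
manip.servo_line(wp(62,.03)); f0=manip.get_contact_force()
print(manip.get_time(),manip.get_position())
for a in list(range(62,-6,-4))+[-5]:
    manip.servo_line(wp(a),rate=.06); f=manip.get_contact_force()-f0
    print(a,f.round(1),end=' ')
    if np.linalg.norm(f)>30: print("STOP");break
print(manip.get_time(),manip.get_position())
import cv2
p=manip.camera("scene");cv2.imwrite("pics/s4.png",cv2.resize(p["image"][180:380,220:440,::-1],(660,600)))
```

```text
36.075 [0.54968078 0.50921185 0.16581533]
62 [-4.3 13.5  7.8] 58 [-0.3 -0.9 -0.4] 54 [-0.2  0.7  0.7] 50 [ 0.4 -0.9 -0.6] 46 [-0.3  0.8  0.5] 42 [-0.7  0.7  0.6] 38 [ 0.7  0.3 -0.1] 34 [-0.4 -0.7  0. ] 30 [-0.4 -0.6  0.5] 26 [ 0.5 -0.7  0.4] 22 [-0.5 -0.7  0.4] 18 [-0.2 -0.3  0.4] 14 [0.1 1.1 1.5] 10 [-0.1  1.8  1.4] 6 [-0.1 -0.1  0.6] 2 [-0.4 -0.2 -0.1] -2 [-0.9  4.6 -1. ] -5 [-0.8 19.8 -5.9] 40.975 [0.54956323 0.39964218 0.21019219]
```

View pics/s4.png

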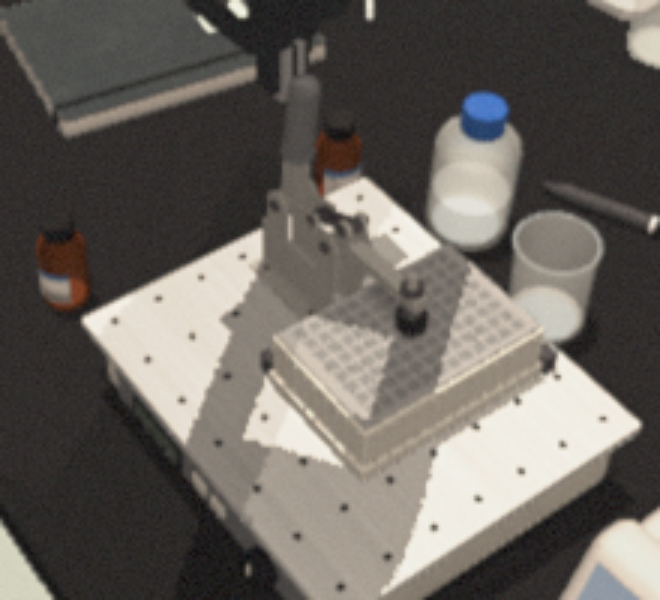

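The bar lies level with the pad on the mat at (410,318), and the handle is hard on its stop at 20 N. The bottles are where they stood. I'll back off, check and hand in.

Run:
```python
from p import *
p0=manip.get_position()
manip.servo_line(p0+[0,.06,0],rate=.1)
manip.servo_line(p0+[-.05,.14,.06])
manip.hold(.5)
print(manip.get_time(),manip.get_contact_force())
import cv2
p=manip.camera("side");cv2.imwrite("pics/d5.png",cv2.resize(p["image"][190:390,200:420,::-1],(660,600)))
```

```text
43.2083 [-0.69445947  0.34362355  0.29972125]
```

View pics/d5.png

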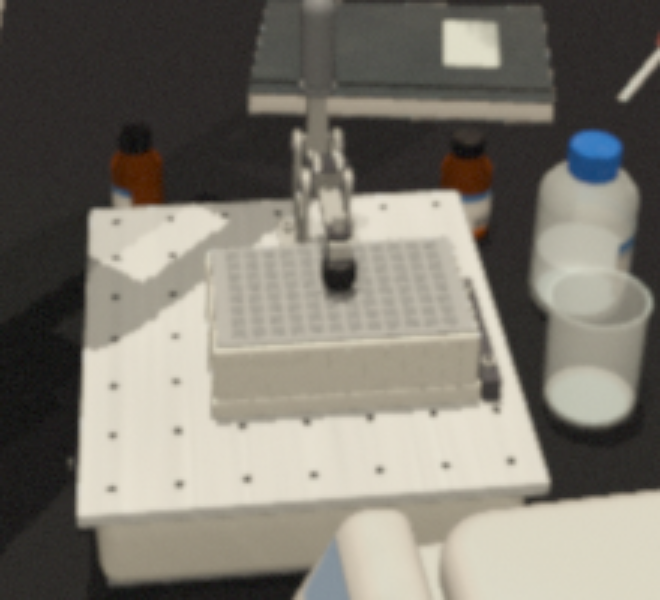

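With the arm clear, the clamp is still locked. The plate's far-right top corner at (477,332) hasn't moved since the last check.

```bash
python3 -c "
from rig import manip
print(manip.sign_off())"
```

```text
the job is handed in; nothing more can be done
None
```

I slid the plate home against both fences, snapped the clamp to its locked stop with the pad on the mat, and handed the job in at about 43 s; sign-off returned no verdict.

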